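Seat and clamp a round bar in the V-blocks of a sectioning fixture

ROBOT

A 7-joint arm with a two-finger parallel gripper is mounted at the origin on the work surface. World frame = base frame: x ahead of the robot, y to its left, z up, the work surface at z = 0. Lengths are in mm, angles in rad, forces in N, time in s.
With the tool pointing down it reaches from about 350 to 900 mm from the base axis. Payload 8.1 kg.
Tool frame: the origin (TCP) lies on the centre line of the jaws, within the pads' length; the fingertips stand 14 mm ahead of it and the grasp point (between the pads) lies 5 mm behind it (bot.tip_extent is the distance from the TCP to the fingertips, in mm); z points along the fingers, y is the line along which they close (so a half turn about z gives the same grasp; the last joint's range is limited). The gripper opens to 85 mm and grips with 20 to 120 N. Pads are 22 mm wide; open, the fingers measure 114 mm over their backs; the gripper's body (76 mm by 85 mm) begins 54 mm behind the grasp point. The pads swing forward as they close: fully open they stand 13 mm farther back than shut.
Start: joints at [-1.373, 0.434, 0.025, 1.573, -0.012, 1.134, -0.075], TCP at [185.205, 596.942, 245.323] pointing down, gripper open.
Joint ranges: [-2.62, 2.62], [-0.44, 2.09], [-1.27, 1.32], [0.08, 2.57], [-1.32, 4.46], [0.12, 2], [-2.74, 2.74]. Speed limits (rad/s): [2.22, 2.22, 3.01, 3.01, 3.14, 3.14, 3.14].

INTERFACE

Orientations are given as a unit quaternion [x, y, z, w].
In Python, from rig import bot, imaging gives the robot as it stands.
- The arm moves only by the shell command python3 -m handwheel 'ROWS' [OPENING] [FORCE]. ROWS is JSON, a list of rows, each an object of numbers: "tx", "ty", "tz": the shift along the tool's x, y, z in m; "yaw": the turn about the tool's z in rad. In form: [{"tx": .., "ty": .., "tz": .., "yaw": ..}, ...]. A call has 1 to 20 rows; each row is the pose to reach, as a shift and turn from the pose commanded when the call began, along the tool's axes at that moment; what a row does not reach only later rows make up. A row lasts 1/12 s, in which the tool goes at most 41.7 mm and 7.16 degrees, less where a joint would pass 70% of its speed; a pose out of reach is approached as far as the arm can. A call with a gripper value outside its range is refused whole. OPENING is the opening, from 0 (shut) to 1 (fully open), set as the call begins (- or left out, the last holds). The fingers move at their own pace and stop on an object; FORCE is the grip in N (left out, the last holds). Time passes only in rows, so rows that repeat a pose let the fingers close. It gives the time, the measured TCP pose, the force and the opening at its end, in the units of the state.
- bot.sense(): the state, without advancing time (a new reading comes with each control period).
- imaging.capture(name): name is "side" or "top" or "wrist"; returns the picture (384x512x3 uint8, blue, green, red); there is no depth.
- imaging.camera_model(name): a dict with "mtx" (3x3 intrinsics, pixels), "k1" (the pictures are not rectified: a ray, as slopes to the right and down, at radius r is drawn at 1 + k1 r^2 times it, then the intrinsics apply), "view" (4x4, takes a point from world to camera coordinates); the wrist camera has in their place "hand_eye" (4x4, takes a point from camera to tool coordinates, whose origin is the TCP and whose axes are the flange's). Camera axes: x right, y down, z forward; pixel columns grow to the right and rows downward; lengths in mm; the calibration is good to about 2 mm. A picture is of the moment at which its call begins: read the wrist's pose just before it. camera_model takes no time and is no camera call.
- bot.hand_in(): hands the job in, once; it reports no verdict.
The state is a dict: "clock": time; "qpos": joint angles; "joint_vel": joint speeds; "tau": joint torques, N m; "ee_pos": TCP position; "tcp_rot": TCP orientation; "force": force on the tool from outside, world axes, zero at the start; "wrist_torque": the same for the moment, N m; "grip_width": finger opening in mm.
Only numpy, scipy, OpenCV 4.12 (cv2) and the standard library are available. Lean on these libraries where they do the work, as an engineer would, in place of code of your own. Each camera call takes 0.05 s, during which the arm holds its last target. There are 200 camera calls.

TASK

Get the long thick bar from the rack ready for the cut-off machine: clear of the length stop, lower it gently into the two V-blocks of the sectioning fixture until you feel it bear on them, and only then let go, so that it settles on the flanks of the Vs. Then slide it along the Vs until it bears lightly but firmly on the stop's rubber cap, and swing the toggle clamp's handle fully down so that its rubber tip holds the bar there, still touching the stop. Never ram or press the bar hard against the V-blocks or the stop, and leave the other bars and the mounted specimens where they are.

Things in the scene. Friction and masses are not known exactly. Their poses are not given: they have to be found in the camera images.
- bar: the workpiece: plain solid aluminium round bar, 32 mm diameter, 160 mm long, about 0.34 kg, the only one in the rack both thick and long. Origin mid-length on its axis, x along the axis (it may be rolled; either end may go to the stop). It lies level in a slot of the rack, axis 45 mm above the table, free between the rack's notched rails for about 76 mm at mid-length; neighbours 68 mm to the side.
- rack: grey plastic rack fixed on the table, 124 x 215 mm, origin at the centre of its underside. Three V-notched slots along its x at y = -68, 0 and +68 mm, each with one round bar; the order varies. Top of its base plate 6 mm, tops of the notched rails up to 37 mm above the table.
- thin_bar: bystander: steel round bar, 20 mm diameter, 160 mm long, in the rack; origin mid-length on its axis, x along it
- stub: bystander: aluminium round bar, 32 mm diameter but only 110 mm long, in the rack; origin mid-length on its axis, x along it
- vblocks: pair of steel V-blocks on the fixture. Origin on the table midway between them; x along the Vs towards the length stop, y level across (the clamp is on the -y side), z up. Each is 25 mm thick along x, 42 to 67 mm either side of the origin, 70 mm wide; 90 degree V, 36 mm wide at the mouth, apex 36 mm and mouth 54 mm above the table. The 84 mm between them are free down to the base plate.
- seat (a point): the point where the bar's axis lies midway between the V-blocks when it rests on both flanks of both: 58.6 mm above the table over the origin of vblocks, same axes as vblocks; flanks smooth ground steel; sliding the bar along them takes 2 to 6 N
- clamp_handle (a joint): toggle clamp handle: 0 = open (points up and outward, 0.90 rad above level), 0.90 = fully down (level, pointing to -y of vblocks, at its end stop). Hinge parallel to x of vblocks at x = 0, y = -170 mm, 92 mm above the table. It stays where it is left (0.28 N m friction); pushing it down takes 3 to 10 N at the grip, most just before the end, where the toggle locks.
- handle_grip (a point): point on the axis of the handle's black round grip (22 mm diameter, from 42 to 116 mm from the hinge), 90 mm from the hinge. Pressing on its upper side with closed fingers along the arc closes the clamp.
- spindle: rubber tip (18 mm diameter) on a sprung spindle (2.8 N/mm) at the end of the clamp arm, driven by the handle; origin at the centre of its flat underside. Open, the arm stands up at y = -0.11 to -0.18 m of vblocks, up to 0.24 m above the table, clear of the Vs; closed, it lies level across and the tip presses on top of the bar midway between the V-blocks with about 6 N.
- puck0: bystander: mounted specimen, black resin disc 30 mm diameter, 18 mm high, standing on the table near the fixture and the rack; origin at its underside
- puck1: bystander: like puck0
- puck2: bystander: like puck0
- fixture: the sectioning fixture, fixed to the table: steel base plate with V-blocks, length stop and toggle clamp. Origin and axes as vblocks. The plate's top is 12 mm above the table; it reaches from x = -88 to +138 mm and y = -185 to +50 mm.
- stop: length stop: steel bracket beyond the far V-block. Origin on its front face, 101 mm from the seat point on the line of the seated bar's axis, axes as vblocks. From it a rod with a rubber cap (18 mm diameter, gives 4 N/mm for 6 mm, well damped) reaches 11 to 31 mm back towards the Vs, set at the last job's length, which is not reported: see or feel for it. The bar meets the cap in +x.
Mind the look-alikes: they are no part of the job. Leave any orange or turquoise look-alike of the bar alone.

How it is judged (in metres and radians):
On the way, in this order (a step that is already met when the one before it is completed fails the run):
1. still held by the fingers, the bar bears on the V-blocks with at least 1.5 N, not touching the stop, clamp still open (contact force between the fingers and bar above 3 N and contact force between bar and vblocks above 1.5 N and z of bar in the frame of seat below 0.005 m and horizontal distance between bar and seat below 0.04 m and value of joint clamp_handle below 0.3 rad and contact force between bar and stop below 0.1 N), for 0.1 s.
2. let go, the bar lies in both Vs on both flanks, not yet touching the stop (y of bar in the frame of seat between -0.0015 and 0.0015 m and z of bar in the frame of seat between -0.002 and 0.0015 m and angle between the x axis of bar and the x axis of seat, either way round below 0.03 rad and contact force between the fingers and bar below 0.3 N and value of joint clamp_handle below 0.3 rad and contact force between bar and stop below 0.1 N), for 0.2 s.
3. lying in the Vs, the bar bears on the stop with at least 3 N (contact force between bar and stop above 3 N and z of bar in the frame of seat below 0.0015 m and value of joint clamp_handle below 0.3 rad), for 0.1 s.
4. the clamp handle is fully down and the rubber tip presses on the bar with at least 3 N (value of joint clamp_handle above 0.83 rad and contact force between spindle and bar above 3 N), for 0.2 s.
At the end, for the whole second after the job is handed in: the bar lies at rest on both flanks of both Vs (axis within 1.5 mm sideways, +1.5/-2 mm in height and 0.03 rad of the V's line), its end still touching the stop's cap (over 0.1 N), the clamp handle fully down (over 0.83 of 0.90 rad) and the rubber tip pressing on the bar with at least 3 N (all of step 4 and y of bar in the frame of seat between -0.0015 and 0.0015 m and z of bar in the frame of seat between -0.002 and 0.0015 m and angle between the x axis of bar and the x axis of seat, either way round below 0.03 rad and linear speed of bar below 0.01 m/s and contact force between bar and stop above 0.1 N).
It fails at once if the bar is rammed or pressed on the V-blocks with more than 35 N (contact force between bar and vblocks above 35 N).
It fails at once if the bar is pressed on the stop with more than 18 N (contact force between bar and stop above 18 N).
It fails at once if another bar or a mounted specimen is shifted by more than 20 mm (distance of any of thin_bar, stub, puck0, puck1, puck2 from where it was at the start of the episode above 0.02 m).
It also fails if it takes over 69 s, if anything falls off the work surface, if the arm or the gripper's body presses on something with over 40 N, if the wrist force passes 120 N, or if a joint passes its speed limit or range.

## Working session

There is one attempt and no reset: what is moved stays moved. The work goes in short steps, Python scripts to look and compute and a shell command to move; the robot and the scene stay as the last step left them, time stands still between calls to the robot, and variables do not carry over. Pictures are saved under pics/ and viewed, on a budget of 10 in all, crops included, one or two more only if the job needs it, and the job is handed in when it is done.

```bash
mkdir -p pics
cat > h.py <<'E'
import numpy as np, cv2
from rig import bot, imaging
from scipy.spatial.transform import Rotation as R
def cam(name, s=None):
    m=imaging.camera_model(name)
    if name=='wrist':
        T=np.eye(4);T[:3,:3]=R.from_quat(s['tcp_rot']).as_matrix();T[:3,3]=s['ee_pos']
        V=np.linalg.inv(T@np.array(m['hand_eye']))
    else: V=np.array(m['view'])
    return np.array(m['mtx']),m['k1'],V
def ray(c,px):
    K,k1,V=c
    d=np.linalg.solve(K,np.array([px[0],px[1],1.]))[:2]
    u=d.copy()
    for _ in range(30): u=d/(1+k1*(u@u))
    Ri=V[:3,:3].T
    return -Ri@V[:3,3], Ri@np.array([u[0],u[1],1])
def onz(c,px,z):
    o,d=ray(c,px); return o+d*(z-o[2])/d[2]
def proj(c,p):
    K,k1,V=c
    q=V[:3,:3]@np.array(p)+V[:3,3]; u=q[:2]/q[2]; u=u*(1+k1*(u@u))
    return (K@np.r_[u,1])[:2]
E
python3 - <<'E'
from h import *
s=bot.sense();print(s)
for n in('top','side'):
    im=imaging.capture(n);cv2.imwrite(f'pics/{n}0.png',im)
    c=cam(n);print(n,ray(c,(256,192)))
a=cv2.resize(cv2.imread('pics/top0.png'),(800,600));cv2.imwrite('pics/top0b.png',a)
E
```

```text
{'clock': 0.0, 'qpos': array([-1.37260804,  0.43521278,  0.02496489,  1.57408964, -0.01161451,
        1.13403166, -0.07513577]), 'joint_vel': array([-3.01336213e-05,  4.87631632e-04,  1.40618712e-03,  1.26225668e-03,
       -2.79347329e-04, -4.27482589e-05,  1.57213329e-03]), 'tau': array([-3.45551107e-04, -6.70468211e+01,  1.02498394e+00, -3.16213953e+01,
        1.55941327e-02,  1.24740793e-02, -4.06495974e-05]), 'ee_pos': array([185.06907689, 596.45614705, 244.53509429]), 'tcp_rot': array([ 1.49879359e-01,  9.88703970e-01, -7.96207123e-04, -5.60242129e-05]), 'force': array([ 0.59278491, -0.15027616, -0.18344319]), 'wrist_torque': array([-0.01564221,  0.01437657,  0.01123008]), 'grip_width': 85.04502881185611}
top (array([ 140.06889477,  108.87756036, 1659.95904063]), array([ 0.22706406, -0.00805054, -0.97388252]))
side (array([ 408.01793185, -783.49329686, 1222.11623439]), array([ 0.05402112,  0.62374912, -0.77982562]))
```

View pics/top0b.png

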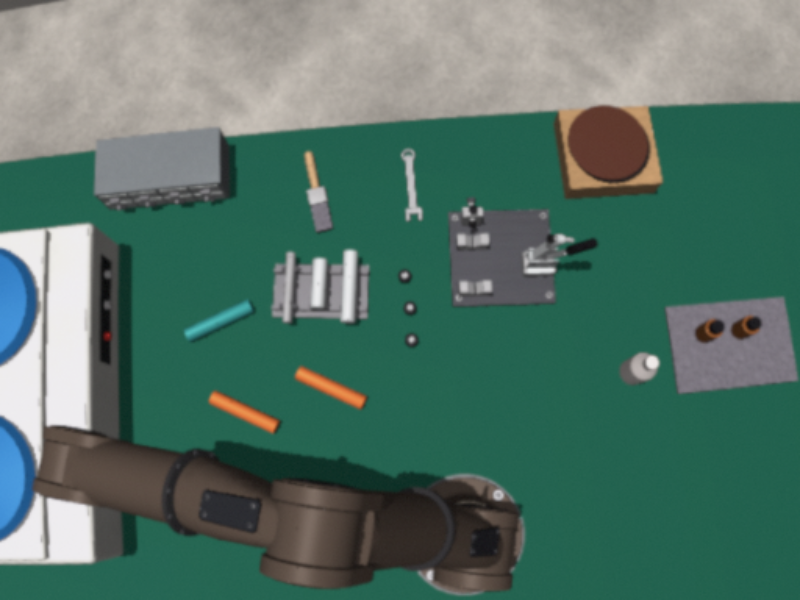

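View pics/side0.png

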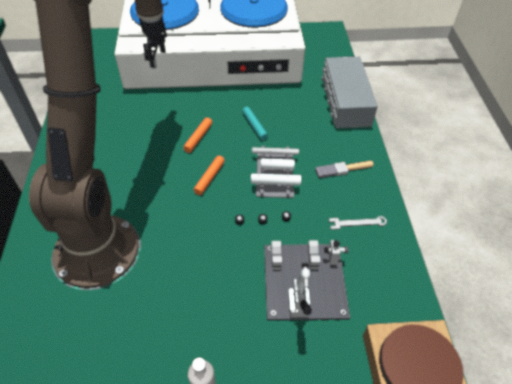

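The top view shows the rack at about (321,290), with the long thick bar in its right-hand slot, running (350,250) to (348,322). The V-blocks are at (473,240) and (476,288), the stop at (472,212) and the open clamp handle at (580,246). The side view agrees.

Run:
```python
from h import *
np.set_printoptions(precision=4,suppress=True)
c=cam('top');f=.64
def w(x,y,z):
    p=onz(c,(x*f,y*f),z);return p
im=cv2.imread('pics/top0.png').astype(int)
# bright mask for bar
sub=im[150:215,215:238].min(2); m=(im.min(2)>150); m2=np.zeros_like(m); m2[155:210,214:232]=m[155:210,214:232]
ys,xs=np.nonzero(m2); r=cv2.minAreaRect(np.c_[xs,ys].astype(np.float32)); print(r,len(xs))
print('bar',w(350,250,55),w(348,322,55),w(349,286,61))
for n,p in dict(vf=(473,240,54),vn=(476,288,54),stop=(472,212,60),c1=(452,212,12),c2=(547,210,12),c3=(554,303,12),c4=(456,304,12),p0=(404,275,18),p1=(410,308,18),p2=(411,340,18),grip=(582,246,140)).items(): print(n,w(*p)[:2])
print(imaging.camera_model('wrist'))
s=bot.sense();print(R.from_quat(s['tcp_rot']).as_matrix())
```

```text
((222.1483612060547, 182.03244018554688), (8.58927059173584, 44.2946662902832), 2.862405300140381) 360
bar [637.6133 197.5963  55.    ] [474.5349 212.5577  55.    ] [553.5789 204.7532  61.    ]
vf [638.5405 -78.288 ]
vn [527.7828 -73.4668]
stop [702.6924 -82.2697]
c1 [723.2647 -41.6724]
c2 [ 711.065 -263.762]
c3 [ 488.7205 -251.3228]
c4 [504.7203 -29.5007]
p0 [579.9756  81.6551]
p1 [502.7404  74.4838]
p2 [430.1644  78.2971]
grip [ 580.4127 -299.7184]
{'mtx': array([[297.6511,   0.    , 255.9012],
       [  0.    , 297.6511, 189.4625],
       [  0.    ,   0.    ,   1.    ]]), 'k1': -0.04014948421395535, 'hand_eye': array([[   0.0002,   -0.9602,   -0.2794,   70.7366],
       [   1.    ,    0.0004,   -0.0006,   -0.9165],
       [   0.0007,   -0.2794,    0.9602, -128.5186],
       [   0.    ,    0.    ,    0.    ,    1.    ]])}
[[-0.9551  0.2963 -0.0003]
 [ 0.2963  0.9551 -0.0013]
 [-0.0001 -0.0014 -1.    ]]
```

```bash
python3 -m handwheel '[{"tx":-0.03,"ty":-0.017,"yaw":-0.02},{"tx":-0.469,"ty":-0.264,"yaw":-0.23},{"tx":-0.469,"ty":-0.264,"yaw":-0.23},{"tx":-0.469,"ty":-0.264,"yaw":-0.23},{"tx":-0.469,"ty":-0.264,"yaw":-0.23},{"tx":-0.469,"ty":-0.264,"yaw":-0.23},{"tx":-0.469,"ty":-0.264,"yaw":-0.23},{"tx":-0.469,"ty":-0.264,"yaw":-0.23},{"tx":-0.469,"ty":-0.264,"yaw":-0.23},{"tx":-0.469,"ty":-0.264,"yaw":-0.23},{"tx":-0.469,"ty":-0.264,"yaw":-0.23},{"tx":-0.469,"ty":-0.264,"yaw":-0.23},{"tx":-0.469,"ty":-0.264,"yaw":-0.23},{"tx":-0.469,"ty":-0.264,"yaw":-0.23},{"tx":-0.469,"ty":-0.264,"yaw":-0.23},{"tx":-0.469,"ty":-0.264,"yaw":-0.23},{"tx":-0.469,"ty":-0.264,"yaw":-0.23},{"tx":-0.469,"ty":-0.264,"yaw":-0.23}]' 0.6 40
python3 - <<'E'
from h import *
s=bot.sense();im=imaging.capture('wrist');cv2.imwrite('pics/w1.png',im)
np.save('w1.npy',np.r_[s['ee_pos'],s['tcp_rot']]);print(s['clock'],s['ee_pos'],s['tcp_rot'],s['joint_vel'].round(3))
E
```

```text
0.1 [185.07738926 596.53162004 244.61739059] [ 1.49837710e-01  9.88710367e-01 -6.84235274e-04 -4.22413326e-05] [ 0.001 -0.002  0.001 -0.002  0.    -0.001 -0.   ]invalid input
```

View pics/w1.png

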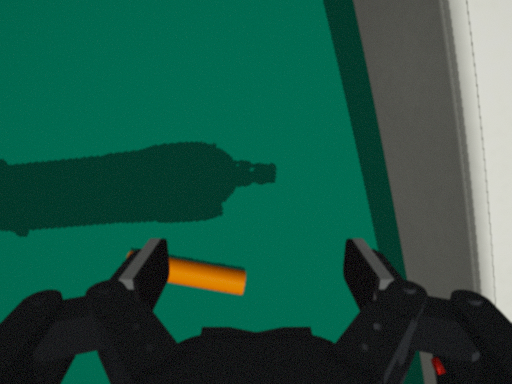

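The picture shows only table (the move was refused, presumably because the rows lacked `tz`). I'll go to a viewpoint between rack and fixture.

```bash
python3 -m handwheel '[{"tx":-0.03,"ty":-0.019,"tz":0,"yaw":-0.02},{"tx":-0.592,"ty":-0.372,"tz":0,"yaw":-0.23},{"tx":-0.592,"ty":-0.372,"tz":0,"yaw":-0.23},{"tx":-0.592,"ty":-0.372,"tz":0,"yaw":-0.23},{"tx":-0.592,"ty":-0.372,"tz":0,"yaw":-0.23},{"tx":-0.592,"ty":-0.372,"tz":0,"yaw":-0.23},{"tx":-0.592,"ty":-0.372,"tz":0,"yaw":-0.23},{"tx":-0.592,"ty":-0.372,"tz":0,"yaw":-0.23},{"tx":-0.592,"ty":-0.372,"tz":0,"yaw":-0.23},{"tx":-0.592,"ty":-0.372,"tz":0,"yaw":-0.23},{"tx":-0.592,"ty":-0.372,"tz":0,"yaw":-0.23},{"tx":-0.592,"ty":-0.372,"tz":0,"yaw":-0.23},{"tx":-0.592,"ty":-0.372,"tz":0,"yaw":-0.23},{"tx":-0.592,"ty":-0.372,"tz":0,"yaw":-0.23},{"tx":-0.592,"ty":-0.372,"tz":0,"yaw":-0.23},{"tx":-0.592,"ty":-0.372,"tz":0,"yaw":-0.23},{"tx":-0.592,"ty":-0.372,"tz":0,"yaw":-0.23},{"tx":-0.592,"ty":-0.372,"tz":0,"yaw":-0.23},{"tx":-0.592,"ty":-0.372,"tz":0,"yaw":-0.23},{"tx":-0.592,"ty":-0.372,"tz":0,"yaw":-0.23}]' 0.6 40
python3 - <<'E'
from h import *
s=bot.sense();im=imaging.capture('wrist');cv2.imwrite('pics/w2.png',im)
cv2.imwrite('pics/w2b.png',cv2.resize(im,(800,600),interpolation=cv2.INTER_CUBIC))
np.save('w2.npy',np.r_[s['ee_pos'],s['tcp_rot']]);print(s['clock'],s['ee_pos'],s['tcp_rot'],s['joint_vel'].round(3))
E
```

```text
clock: 1.82
ee_pos: [640.0, 66.6, 244.7]
tcp_rot: [0.035, 0.999, 0.0, -0.001]
force: [0.1, 1.1, -0.6]
grip_width: 51.1
1.8167 [639.95834833  66.63087451 244.70045344] [ 3.54991472e-02  9.99369477e-01  2.28288748e-04 -6.37202345e-04] [-0.028 -0.013 -0.02   0.011 -0.002 -0.    -0.001]
```

View pics/w2b.png

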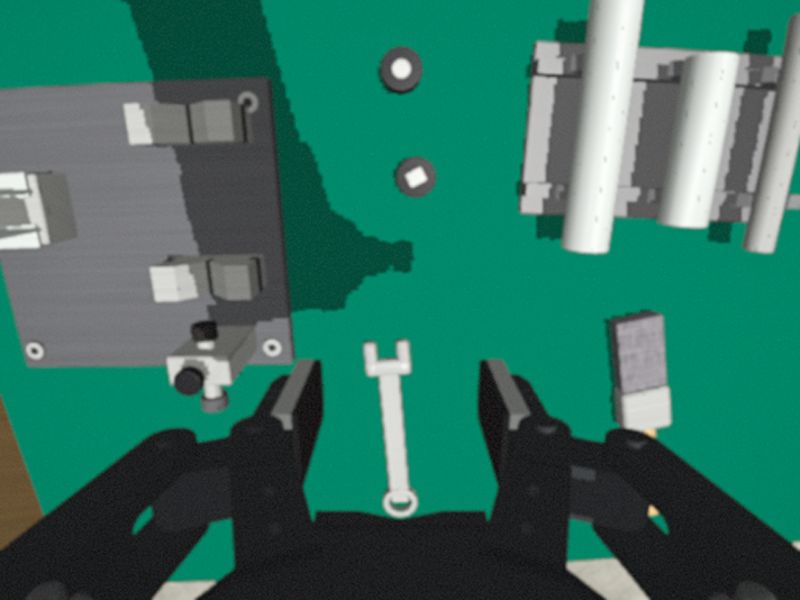

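The wrist view (800x600) shows the wanted bar at right, with edges (592,0)→(563,245) and (643,0)→(609,245) and its +x end at row ~250. The V apex lines are at about (190,103–142) and (209,258–298), the stop's black cap at (205,328), and the plate edge runs (270,78)→(292,362).

Run:
```python
from h import *
np.set_printoptions(precision=3,suppress=True)
a=np.load('w2.npy');c=cam('wrist',dict(ee_pos=a[:3],tcp_rot=a[3:]))
im=cv2.imread('pics/w2.png').astype(float);g=im.min(2);f=.64
P=[]
for y in range(8,150,6):
    xc=(615-15-(y/f)*30/245+8)*f; xs=np.arange(int(xc)-28,int(xc)+29); r=cv2.GaussianBlur(g,(3,3),0)[y,xs[0]:xs[-1]+1]
    d=np.diff(r); h=len(d)//2
    L=xs[0]+np.argmax(d[:h])+.5; Rr=xs[0]+h+np.argmin(d[h:])+.5
    u=[ray(c,(q,y)) for q in(L,Rr)]; o=u[0][0]; m=sum(v[1]/np.linalg.norm(v[1]) for v in u)
    p=o+m*(45-o[2])/m[2]; P.append(p[:2]); 
    if y%24==8: print(y,L,Rr,p)
P=np.array(P); k=np.polyfit(P[:,0],P[:,1],1);res=P[:,1]-np.polyval(k,P[:,0]);ok=abs(res)<2
k=np.polyfit(P[ok,0],P[ok,1],1);print('bar y=',k,ok.sum(),res.round(1))
def w(x,y,z): return onz(c,(x*f,y*f),z)[:2]
for n,q in dict(barend=(586,250,45),rackTL=(536,42,0),edge1=(270,78,12),edge2=(292,362,12),corn=(-1,90,12),nearV1=(190,103,36),nearV2=(190,142,36),farV1=(209,258,36),farV2=(211,298,36),fm1=(150,265,54),fm2=(260,258,54),nm1=(125,104,54),nm2=(246,100,54),nm3=(250,142,54),nm4=(130,146,54),cap=(205,328,58.6),capf=(205,320,62),p1=(400,68,18),p2=(416,177,18)).items(): print(n,w(*q))
# profiles across V
for y in (70,75,80,85,172,177,182): print(y,g[y,85:170].astype(int))
```

```text
8 375.5 410.5 [485.849 213.24   45.   ]
32 377.5 406.5 [508.041 213.035  45.   ]
56 373.5 403.5 [530.763 210.197  45.   ]
80 371.5 399.5 [554.267 207.917  45.   ]
104 367.5 396.5 [578.569 205.044  45.   ]
128 364.5 393.5 [603.831 202.705  45.   ]
bar y= [ -0.103 264.795] 22 [-1.1 -0.4 -0.7 -0.5  0.8  0.5  0.2  0.4  0.2  0.4  0.1 -0.2  0.1  0.4
  0.1 -0.2 -0.5  3.  -1.  -1.2 -0.4  3.1 -1.5 -1.8]
barend [639.154 199.839]
rackTL [491.115 175.971]
edge1 [503.977 -18.513]
edge2 [725.097 -31.964]
corn [ 493.32  -223.015]
nearV1 [519.482 -69.709]
nearV2 [544.784 -74.375]
farV1 [627.298 -75.665]
farV2 [658.051 -79.828]
fm1 [ 626.054 -111.209]
fm2 [626.848 -31.782]
nm1 [ 518.948 -105.282]
nm2 [523.394 -25.47 ]
nm3 [549.328 -26.78 ]
nm4 [ 545.175 -107.598]
cap [674.198 -78.34 ]
capf [667.072 -75.581]
p1 [505.505  75.204]
p2 [580.949  81.764]
70 [209 210 209 202 192 185 171 142 130 126 120 119 117 117 114 115 114 112
 116 117 115 116 114 115 115 117 114 114 117 117 112 119 114  96  71  54
  78 104 115 116 115 114 114 114 113 119 128 130 129 129 129 130 130 130
 133 131 129 128 132 132 134 127 1
[... 1489 characters left out ...]

177 [124 121 122 124 122 123 122 120 121 122 131 165 199 212 213 213 214 213
 215 215 213 213 213 212 214 213 210 202 197 194 195 196 195 195 195 197
 197 191 171 139 118 120 118 119 119 121 115  96  63  59  92 113 120 119
 118 117 118 119 123 129 129 131 130 129 127 129 131 130 129 134 131 132
 132 120 102  87  82  84  86  71  48  36  63  78  80]
182 [121 121 120 118 118 120 119 118 118 119 115 128 165 199 211 213 213 213
 212 213 213 211 214 213 214 213 214 208 199 193 193 194 196 195 193 193
 194 194 189 174 141 119 116 111 117 116 117 110  90  56  69 101 116 116
 117 119 113 119 118 123 130 130 131 132 132 132 130 131 134 129 130 131
 131 128 114  96  85  81  80  76  58  42  45  75  81]
```

```bash
python3 -m handwheel '[{"tx":0.03,"ty":0.04,"tz":0,"yaw":0.01},{"tx":0.06,"ty":0.08,"tz":0.01,"yaw":0.03},{"tx":0.0938,"ty":0.1346,"tz":0.03,"yaw":0.032},{"tx":0.0938,"ty":0.1346,"tz":0.06,"yaw":0.032},{"tx":0.0938,"ty":0.1346,"tz":0.09,"yaw":0.032},{"tx":0.0938,"ty":0.1346,"tz":0.12,"yaw":0.032},{"tx":0.0938,"ty":0.1346,"tz":0.12,"yaw":0.032},{"tx":0.0938,"ty":0.1346,"tz":0.12,"yaw":0.032}]'
python3 - <<'E'
from h import *
np.set_printoptions(precision=4,suppress=True)
s=bot.sense();im=imaging.capture('wrist');cv2.imwrite('pics/w3.png',im)
np.save('w3.npy',np.r_[s['ee_pos'],s['tcp_rot']]);print(s['clock'],s['ee_pos'],s['tcp_rot'],s['joint_vel'].round(3))
a=np.load('w2.npy');c=cam('wrist',dict(ee_pos=a[:3],tcp_rot=a[3:]))
P=np.array([onz(c,q,36)[:2] for q in((120,70),(120.4,75),(121,80),(121.5,85),(133,172),(133.6,177),(134.1,182))]);print(P)
print('V',np.polyfit(P[:,0],P[:,1],1))
# V block edges along apex columns
im=cv2.imread('pics/w2.png').min(2).astype(int)
print(im[55:105,112],im[155:235,129],im[190:235,128])
E
```

```text
clock: 2.53
ee_pos: [554.7, 207.8, 124.8]
tcp_rot: [0.05, 0.999, -0.001, -0.001]
force: [0.7, -0.5, 1.4]
grip_width: 51.4
2.5333 [554.6729 207.8031 124.804 ] [ 0.0503  0.9987 -0.0007 -0.0015] [ 0.019 -0.042  0.023 -0.061  0.002  0.016 -0.   ]
[[523.4455 -72.1945]
 [528.5074 -72.6878]
 [533.624  -72.9694]
 [538.7684 -73.3662]
 [635.3622 -78.065 ]
 [641.3593 -78.4611]
 [647.4041 -78.9836]]
V [ -0.0519 -45.2321]
[ 68  66  65  67  65  66  69  68  68  68  68  87 112 114 115 114 113 114
 119 117 119 117 114 119 120 115 115 115 114 116 114 116 114 119 117 114
 102  85  76  73  74  74  79  89 100 100  95  98 114 119] [ 69  65  71  71  66  66  65  71  82  94  95  98 108 114 116 117 117 116
 120 119 121 121 119 118 118 118 117 117 114 116 120 118 121 120 119 121
 118 119 122 123 124 122 123 124 121 126 122 121 119 112  73  33  15  24
  15  24  38  44  52  48  53  47  62 114 177 210 213 194 151 108  95  98
 125 168 194 188 159 134 128 129] [121 120 117 122 122 123 125 121 125 120 120 121 122 120 113  79  43  22
  22  27  32  36  48  52  53  54  51  56 105 165 199 203 184 144 105  96
 100 123 167 193 185 150 127 125 127]
```

View pics/w3.png

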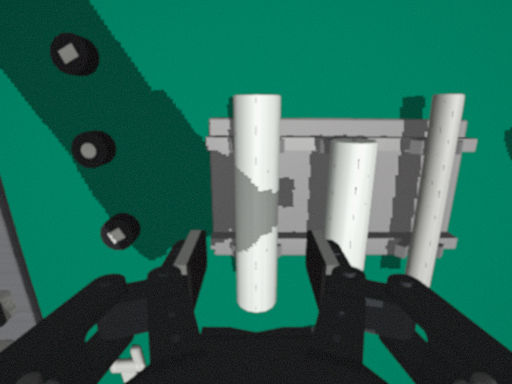

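The wrist view shows the bar centred between the fingers (column 257), spanning rows 97–308. The neighbouring stub is at column 350, clear of the right finger.

Run:
```python
from h import *
np.set_printoptions(precision=2,suppress=True)
L=lambda n:(lambda a:cam('wrist',dict(ee_pos=a[:3],tcp_rot=a[3:])))(np.load(n))
c=L('w3.npy')
print('ends w3',onz(c,(257,96),61)[:2],onz(c,(256,310),61)[:2],onz(c,(256,307),61)[:2])
print('axis w3',[onz(c,((l+r)/2,y),50)[:2] for l,r,y in((234,281,100),(236,278,220))])
print('rails w3 inner',onz(c,(222,150),37)[:2],onz(c,(222,235),37)[:2])
c=L('w2.npy')
print('end w2',onz(c,(586*.64,160),61)[:2])
o=onz
print('near', o(c,(112,66),47)[:2],o(c,(112,91),47)[:2],'far',o(c,(129,166.5),45)[:2],o(c,(129,204.5),45)[:2])
for r in(205,208,211):print('cap',o(c,(131,r),49.6)[:2],o(c,(131,r),67.6)[:2])
s=bot.sense();print(s['ee_pos'])
```

```text
ends w3 [479.6  214.89] [635.29 198.58] [632.57 198.85]
axis w3 [array([481.87, 215.  ]), array([565.9 , 206.29])]
rails w3 inner [514.05 185.8 ] [581.07 176.89]
end w2 [635.79 193.54]
near [520.35 -75.21] [544.88 -79.94] far [626.96 -77.51] [671.9  -86.12]
cap [671.23 -81.69] [665.57 -73.22]
cap [674.88 -82.39] [669.01 -73.88]
cap [678.55 -83.1 ] [672.47 -74.55]
[556.46 207.59 126.54]
```

Next I lower onto the bar and grip it.

```bash
python3 -m handwheel '[{"tx":0,"ty":0,"tz":0.03,"yaw":0},{"tx":0,"ty":0,"tz":0.05,"yaw":0},{"tx":0,"ty":0,"tz":0.07,"yaw":0},{"tx":0,"ty":0,"tz":0.08,"yaw":0},{"tx":0,"ty":0,"tz":0.085,"yaw":0},{"tx":0,"ty":0,"tz":0.085,"yaw":0},{"tx":0,"ty":0,"tz":0.085,"yaw":0},{"tx":0,"ty":0,"tz":0.085,"yaw":0}]' && python3 -m handwheel '[{"tx":0,"ty":0,"tz":0,"yaw":0},{"tx":0,"ty":0,"tz":0,"yaw":0},{"tx":0,"ty":0,"tz":0,"yaw":0},{"tx":0,"ty":0,"tz":0,"yaw":0},{"tx":0,"ty":0,"tz":0,"yaw":0},{"tx":0,"ty":0,"tz":0,"yaw":0}]' 0.2 35
```

```text
clock: 3.25
ee_pos: [557.4, 207.5, 41.9]
tcp_rot: [0.052, 0.999, 0.001, 0.001]
force: [0.5, -0.3, 0.5]
grip_width: 50.6
clock: 3.75
ee_pos: [557.0, 207.8, 41.4]
tcp_rot: [0.051, 0.999, 0.001, 0.001]
force: [-0.2, 1.3, 5.7]
grip_width: 30.8
```

```bash
python3 -m handwheel '[{"tx":0,"ty":0,"tz":-0.01,"yaw":0},{"tx":0,"ty":0,"tz":-0.03,"yaw":0},{"tx":0,"ty":0,"tz":-0.06,"yaw":0},{"tx":0,"ty":0,"tz":-0.09,"yaw":0},{"tx":-0.003,"ty":-0.02,"tz":-0.1,"yaw":0},{"tx":-0.009,"ty":-0.055,"tz":-0.1,"yaw":-0.01},{"tx":-0.015,"ty":-0.09,"tz":-0.1,"yaw":-0.02},{"tx":-0.021,"ty":-0.125,"tz":-0.1,"yaw":-0.03},{"tx":-0.027,"ty":-0.16,"tz":-0.1,"yaw":-0.04},{"tx":-0.033,"ty":-0.195,"tz":-0.1,"yaw":-0.051},{"tx":-0.039,"ty":-0.23,"tz":-0.1,"yaw":-0.051},{"tx":-0.044,"ty":-0.26,"tz":-0.1,"yaw":-0.051},{"tx":-0.046,"ty":-0.275,"tz":-0.1,"yaw":-0.051},{"tx":-0.046,"ty":-0.2796,"tz":-0.1,"yaw":-0.051},{"tx":-0.046,"ty":-0.2796,"tz":-0.1,"yaw":-0.051},{"tx":-0.046,"ty":-0.2796,"tz":-0.1,"yaw":-0.051},{"tx":-0.046,"ty":-0.2796,"tz":-0.1,"yaw":-0.051}]'
python3 - <<'E'
from h import *
s=bot.sense();im=imaging.capture('wrist');cv2.imwrite('pics/w4.png',im)
np.save('w4.npy',np.r_[s['ee_pos'],s['tcp_rot']]);print(s['clock'],s['ee_pos'],s['tcp_rot'],s['joint_vel'].round(3))
E
```

```text
clock: 5.17
ee_pos: [573.3, -73.8, 140.3]
tcp_rot: [0.025, 1.0, 0.001, -0.0]
force: [-0.7, -0.1, -3.8]
grip_width: 30.7
5.1667 [573.27436425 -73.79263832 140.32975925] [ 2.48357834e-02  9.99691396e-01  5.09027850e-04 -1.91794328e-04] [-0.006 -0.     0.001 -0.002 -0.001 -0.002  0.005]
```

View pics/w4.png

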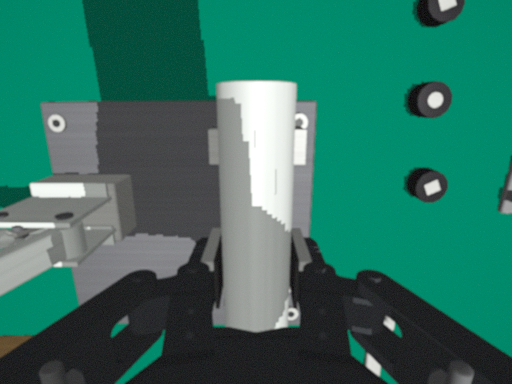

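The bar is held level over the Vs (columns 217–297). The near V-block shows either side at columns 208 and 306, row ~147, and the clamp arm is clear at left. I'll use those edges to check the sideways alignment.

Run:
```python
from h import *
np.set_printoptions(precision=2,suppress=True)
a=np.load('w4.npy');c=cam('wrist',dict(ee_pos=a[:3],tcp_rot=a[3:]))
im=cv2.imread('pics/w4.png').min(2).astype(int)
for r in(138,147,156): print(im[r,200:218],im[r,296:314])
for p in((208.5,147),(306,147)): print(onz(c,p,54)[:2])
g=lambda x:-.0519*x-45.23
print('V y at 533',g(533))
for l,r,y in((217.5,296.5,95),(221,294,200)):
    o,d1=ray(c,(l,y));_,d2=ray(c,(r,y));m=d1/np.linalg.norm(d1)+d2/np.linalg.norm(d2);p=o+m*(143.9-o[2])/m[2];print('axis',p,'V',g(p[0]))
print('top edge end',onz(c,(257,82),160)[:2])
```

```text
[ 70  67  69  68  69  66  69  78 112 131 139 138 136 136 135 135 136 131] [246 246 246 246 245 246 246 247 245 233 201 156 140 140 141 143 137 130]
[ 69  67  71  72  71  72  70  76  98 121 135 135 137 137 135 139 137 135] [243 244 243 244 244 244 245 245 239 220 182 152 140 144 142 143 137 122]
[ 66  69  75  68  73  69  71  72  91 117 130 135 134 138 134 135 133 131] [241 240 239 239 240 240 240 241 234 206 163 143 143 144 143 143 130  97]
[ 531.08 -107.02]
[534.57 -36.6 ]
V y at 533 -72.89269999999999
axis [499.15 -70.72 143.9 ] V -71.13608756360857
axis [543.52 -72.66 143.9 ] V -73.43848391659293
top edge end [495.27 -70.59]
```

Alignment is within 1 mm, so I lower to about 6 mm above the seat.

```bash
python3 -m handwheel '[{"tx":0,"ty":0,"tz":0.02,"yaw":0},{"tx":0,"ty":0,"tz":0.045,"yaw":0},{"tx":0,"ty":0,"tz":0.065,"yaw":0},{"tx":0,"ty":0,"tz":0.075,"yaw":0},{"tx":0,"ty":0,"tz":0.079,"yaw":0},{"tx":0,"ty":0,"tz":0.079,"yaw":0},{"tx":0,"ty":0,"tz":0.079,"yaw":0},{"tx":0,"ty":0,"tz":0.079,"yaw":0}]' && python3 -m handwheel '[{"tx":0,"ty":0,"tz":0.0005,"yaw":0},{"tx":0,"ty":0,"tz":0.001,"yaw":0},{"tx":0,"ty":0,"tz":0.002,"yaw":0},{"tx":0,"ty":0,"tz":0.003,"yaw":0},{"tx":0,"ty":0,"tz":0.003,"yaw":0},{"tx":0,"ty":0,"tz":0.003,"yaw":0}]'
```

```text
clock: 5.88
ee_pos: [574.3, -75.6, 62.5]
tcp_rot: [0.026, 1.0, 0.0, 0.001]
force: [0.8, 0.0, -4.1]
grip_width: 31.3
clock: 6.38
ee_pos: [573.4, -75.7, 58.3]
tcp_rot: [0.026, 1.0, 0.0, 0.0]
force: [0.0, 0.5, -4.7]
grip_width: 30.9
```

```bash
for i in 1 2 3; do :; done; python3 -m handwheel '[{"tx":0,"ty":0,"tz":0.001,"yaw":0},{"tx":0,"ty":0,"tz":0.002,"yaw":0},{"tx":0,"ty":0,"tz":0.002,"yaw":0}]'; python3 -m handwheel '[{"tx":0,"ty":0,"tz":0.0005,"yaw":0},{"tx":0,"ty":0,"tz":0.0005,"yaw":0},{"tx":0,"ty":0,"tz":0.0005,"yaw":0}]'
```

```text
clock: 6.63
ee_pos: [574.0, -74.5, 56.8]
tcp_rot: [0.025, 1.0, 0.001, 0.001]
force: [-0.2, 5.3, 3.8]
grip_width: 31.0
clock: 6.88
ee_pos: [574.2, -74.3, 56.6]
tcp_rot: [0.025, 1.0, 0.001, 0.001]
force: [-1.3, 6.2, 6.9]
grip_width: 31.1
```

The bar bears about 11 N upward plus 6 N towards +y, so it sits on one flank. I ease it about 1 mm to +y.

```bash
python3 -m handwheel '[{"tx":0,"ty":0.0006,"tz":0,"yaw":0},{"tx":0,"ty":0.0012,"tz":0,"yaw":0},{"tx":0,"ty":0.0012,"tz":0,"yaw":0},{"tx":0,"ty":0.0012,"tz":0,"yaw":0}]'
```

```text
clock: 7.22
ee_pos: [574.2, -73.9, 56.3]
tcp_rot: [0.026, 1.0, 0.0, 0.001]
force: [0.9, 3.8, 6.5]
grip_width: 31.0
```

```bash
python3 -m handwheel '[{"tx":0,"ty":0.0005,"tz":0,"yaw":0},{"tx":0,"ty":0.001,"tz":0.0003,"yaw":0},{"tx":0,"ty":0.001,"tz":0.0003,"yaw":0},{"tx":0,"ty":0.001,"tz":0.0003,"yaw":0}]'
```

```text
clock: 7.55
ee_pos: [574.0, -73.3, 55.7]
tcp_rot: [0.026, 1.0, 0.0, 0.001]
force: [1.8, 4.1, 4.2]
grip_width: 31.4
```

Bearing at about 8 N, within 1 mm of the seat. I let go.

```bash
python3 -m handwheel '[{"tx":0,"ty":0,"tz":0,"yaw":0},{"tx":0,"ty":0,"tz":0,"yaw":0},{"tx":0,"ty":0,"tz":0,"yaw":0},{"tx":0,"ty":0,"tz":0,"yaw":0},{"tx":0,"ty":0,"tz":0,"yaw":0},{"tx":0,"ty":0,"tz":0,"yaw":0},{"tx":0,"ty":0,"tz":0,"yaw":0},{"tx":0,"ty":0,"tz":0,"yaw":0}]' 0.65 35; python3 -m handwheel '[{"tx":0,"ty":0,"tz":-0.01,"yaw":0},{"tx":0,"ty":0,"tz":-0.03,"yaw":0},{"tx":0,"ty":0,"tz":-0.06,"yaw":0},{"tx":0,"ty":0,"tz":-0.08,"yaw":0},{"tx":0,"ty":0,"tz":-0.08,"yaw":0},{"tx":0,"ty":0,"tz":-0.08,"yaw":0}]'
python3 - <<'E'
from h import *
s=bot.sense();im=imaging.capture('wrist');cv2.imwrite('pics/w5.png',im)
np.save('w5.npy',np.r_[s['ee_pos'],s['tcp_rot']]);print(s['clock'],s['ee_pos'],s['tcp_rot'],s['joint_vel'].round(3))
E
```

```text
clock: 8.22
ee_pos: [573.5, -73.6, 55.5]
tcp_rot: [0.026, 1.0, -0.0, -0.0]
force: [-0.4, 0.2, 0.2]
grip_width: 55.4
clock: 8.72
ee_pos: [574.4, -73.6, 137.4]
tcp_rot: [0.026, 1.0, 0.0, 0.002]
force: [-0.3, -0.4, -0.6]
grip_width: 55.6
8.7167 [574.4492247  -73.58049815 137.37702445] [2.59342843e-02 9.99662286e-01 6.64218115e-05 1.65003006e-03] [ 0.002  0.035 -0.008  0.033 -0.004 -0.015  0.   ]
```

View pics/w5.png

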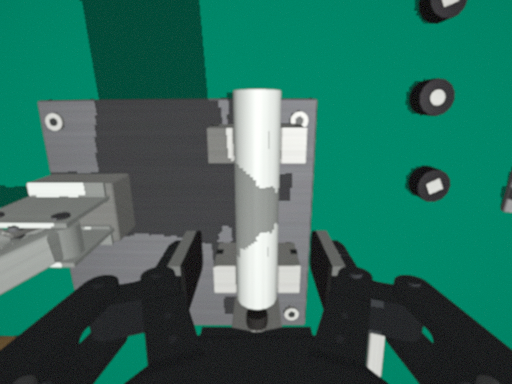

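The bar lies in both Vs (columns 234–281), with its -x end at row 90 and its +x end just short of the black cap at (257,318). Next I shut the fingers and go behind the -x end.

```bash
python3 - <<'E'
from h import *
np.set_printoptions(precision=2,suppress=True)
a=np.load('w5.npy');c=cam('wrist',dict(ee_pos=a[:3],tcp_rot=a[3:]))
print(onz(c,(257,90),74.6),onz(c,(258,307),74.6),bot.sense()['ee_pos'])
E
python3 -m handwheel '[{"tx":0.03,"ty":0,"tz":0,"yaw":0},{"tx":0.07,"ty":0,"tz":0,"yaw":0},{"tx":0.1,"ty":0,"tz":0.01,"yaw":0},{"tx":0.1065,"ty":0,"tz":0.03,"yaw":0},{"tx":0.1065,"ty":0,"tz":0.055,"yaw":0},{"tx":0.1065,"ty":0,"tz":0.072,"yaw":0},{"tx":0.1065,"ty":0,"tz":0.078,"yaw":0},{"tx":0.1065,"ty":0,"tz":0.078,"yaw":0},{"tx":0.1065,"ty":0,"tz":0.078,"yaw":0},{"tx":0.1065,"ty":0,"tz":0.078,"yaw":0}]' 0 35
```

```text
[495.97 -69.9   74.6 ] [652.68 -77.09  74.6 ] [573.6  -73.46 136.14]
clock: 9.6
ee_pos: [467.6, -68.1, 58.1]
tcp_rot: [0.026, 1.0, 0.0, 0.0]
force: [0.2, -0.3, -0.1]
grip_width: -0.4
```

```bash
python3 -m handwheel '[{"tx":-0.006,"ty":0,"tz":0,"yaw":0},{"tx":-0.012,"ty":0,"tz":0,"yaw":0},{"tx":-0.014,"ty":0,"tz":0,"yaw":0},{"tx":-0.016,"ty":0,"tz":0,"yaw":0},{"tx":-0.018,"ty":0,"tz":0,"yaw":0},{"tx":-0.020,"ty":0,"tz":0,"yaw":0},{"tx":-0.020,"ty":0,"tz":0,"yaw":0},{"tx":-0.020,"ty":0,"tz":0,"yaw":0}]'; python3 -m handwheel '[{"tx":-0.001,"ty":0,"tz":0,"yaw":0},{"tx":-0.002,"ty":0,"tz":0,"yaw":0},{"tx":-0.003,"ty":0,"tz":0,"yaw":0},{"tx":-0.004,"ty":0,"tz":0,"yaw":0}]'
```

```text
clock: 10.27
ee_pos: [486.7, -69.0, 57.4]
tcp_rot: [0.026, 1.0, 0.0, -0.0]
force: [-2.6, 0.8, 0.6]
grip_width: -0.3
clock: 10.6
ee_pos: [491.3, -69.2, 57.4]
tcp_rot: [0.026, 1.0, 0.0, 0.0]
force: [-1.6, 0.8, -0.1]
grip_width: -0.3
```

```bash
python3 -m handwheel '[{"tx":-0.001,"ty":0,"tz":0,"yaw":0},{"tx":-0.002,"ty":0,"tz":0,"yaw":0},{"tx":-0.003,"ty":0,"tz":0,"yaw":0}]'; python3 -m handwheel '[{"tx":-0.001,"ty":0,"tz":0,"yaw":0},{"tx":-0.002,"ty":0,"tz":0,"yaw":0}]'; python3 -m handwheel '[{"tx":-0.001,"ty":0,"tz":0,"yaw":0},{"tx":-0.001,"ty":0,"tz":0,"yaw":0}]'
```

```text
clock: 10.85
ee_pos: [494.2, -69.4, 57.5]
tcp_rot: [0.026, 1.0, 0.0, 0.0]
force: [-1.9, -0.3, -1.3]
grip_width: 0.4
clock: 11.02
ee_pos: [496.2, -69.5, 57.5]
tcp_rot: [0.026, 1.0, 0.0, 0.0]
force: [-1.2, 1.1, -2.3]
grip_width: -0.0
clock: 11.18
ee_pos: [497.5, -69.6, 57.6]
tcp_rot: [0.026, 1.0, -0.0, 0.0]
force: [-0.7, -0.7, -0.8]
grip_width: 0.0
```

```bash
for k in 1; do python3 -m handwheel '[{"tx":-0.001,"ty":0,"tz":0,"yaw":0},{"tx":-0.001,"ty":0,"tz":0,"yaw":0}]'; python3 -m handwheel '[{"tx":-0.001,"ty":0,"tz":0,"yaw":0},{"tx":-0.001,"ty":0,"tz":0,"yaw":0}]'; python3 -m handwheel '[{"tx":-0.001,"ty":0,"tz":0,"yaw":0},{"tx":-0.001,"ty":0,"tz":0,"yaw":0}]'; done
```

```text
clock: 11.35
ee_pos: [498.2, -69.7, 57.6]
tcp_rot: [0.026, 1.0, 0.0, 0.0]
force: [-1.7, 0.1, -0.6]
grip_width: 0.1
clock: 11.52
ee_pos: [499.2, -69.7, 57.6]
tcp_rot: [0.026, 1.0, 0.0, 0.0]
force: [-2.7, 0.9, 0.1]
grip_width: -0.1
clock: 11.68
ee_pos: [499.7, -69.7, 57.5]
tcp_rot: [0.026, 1.0, 0.0, -0.0]
force: [-4.6, -0.1, 1.7]
grip_width: 0.6
```

```bash
python3 -m handwheel '[{"tx":-0.001,"ty":0,"tz":0,"yaw":0},{"tx":-0.001,"ty":0,"tz":0,"yaw":0},{"tx":-0.001,"ty":0,"tz":0,"yaw":0}]'
```

```text
clock: 11.93
ee_pos: [500.0, -69.7, 57.4]
tcp_rot: [0.026, 1.0, 0.0, -0.001]
force: [-7.1, 1.4, 4.0]
grip_width: 0.1
```

```bash
python3 -m handwheel '[{"tx":-0.0008,"ty":0,"tz":0,"yaw":0},{"tx":-0.0008,"ty":0,"tz":0,"yaw":0},{"tx":-0.0008,"ty":0,"tz":0,"yaw":0}]'
```

```text
clock: 12.18
ee_pos: [500.3, -69.7, 57.3]
tcp_rot: [0.026, 1.0, 0.0, -0.001]
force: [-7.9, 0.3, 5.3]
grip_width: 0.4
```

```bash
python3 -m handwheel '[{"tx":-0.0008,"ty":0,"tz":-0.0003,"yaw":0},{"tx":-0.0008,"ty":0,"tz":-0.0005,"yaw":0},{"tx":-0.0008,"ty":0,"tz":-0.0005,"yaw":0},{"tx":-0.0008,"ty":0,"tz":-0.0005,"yaw":0}]'
```

```text
clock: 12.52
ee_pos: [500.8, -69.8, 57.4]
tcp_rot: [0.026, 1.0, 0.0, -0.002]
force: [-6.5, 0.5, 0.2]
grip_width: 0.2
```

```bash
python3 -m handwheel '[{"tx":-0.0008,"ty":0,"tz":0,"yaw":0},{"tx":-0.0012,"ty":0,"tz":0,"yaw":0},{"tx":-0.0012,"ty":0,"tz":0,"yaw":0},{"tx":-0.0012,"ty":0,"tz":0,"yaw":0}]'
```

```text
clock: 12.85
ee_pos: [501.0, -69.8, 57.3]
tcp_rot: [0.026, 1.0, 0.0, -0.003]
force: [-10.3, 0.7, 4.2]
grip_width: 0.2
```

The bar bears on the cap with about 8 N (10.3 N total, less about 2 N sliding friction). I back off gently, rise and go over the handle with a quarter turn.

```bash
python3 -c "
from rig import bot;print(bot.sense()['qpos'].round(2))"; python3 -m handwheel '[{"tx":0.0008,"ty":0,"tz":0,"yaw":0},{"tx":0.0016,"ty":0,"tz":0,"yaw":0},{"tx":0.0024,"ty":0,"tz":0,"yaw":0},{"tx":0.0032,"ty":0,"tz":0,"yaw":0},{"tx":0.005,"ty":0,"tz":0,"yaw":0},{"tx":0.01,"ty":0,"tz":0,"yaw":0},{"tx":0.015,"ty":0,"tz":0,"yaw":0},{"tx":0.015,"ty":0,"tz":-0.03,"yaw":0},{"tx":0.015,"ty":0,"tz":-0.07,"yaw":0},{"tx":0.015,"ty":0,"tz":-0.11,"yaw":0},{"tx":0.015,"ty":0,"tz":-0.15,"yaw":0},{"tx":0.015,"ty":0,"tz":-0.19,"yaw":0},{"tx":0.015,"ty":0,"tz":-0.208,"yaw":0},{"tx":0.015,"ty":0,"tz":-0.208,"yaw":0},{"tx":0.015,"ty":0,"tz":-0.208,"yaw":0}]'
python3 -m handwheel '[{"tx":-0.01,"ty":-0.02,"tz":0,"yaw":-0.12},{"tx":-0.025,"ty":-0.05,"tz":0,"yaw":-0.24},{"tx":-0.04,"ty":-0.08,"tz":0,"yaw":-0.36},{"tx":-0.055,"ty":-0.11,"tz":0,"yaw":-0.48},{"tx":-0.07,"ty":-0.14,"tz":0,"yaw":-0.6},{"tx":-0.085,"ty":-0.17,"tz":0,"yaw":-0.72},{"tx":-0.095,"ty":-0.195,"tz":0,"yaw":-0.84},{"tx":-0.1,"ty":-0.207,"tz":0,"yaw":-0.96},{"tx":-0.1,"ty":-0.207,"tz":0,"yaw":-1.08},{"tx":-0.1,"ty":-0.207,"tz":0,"yaw":-1.2},{"tx":-0.1,"ty":-0.207,"tz":0,"yaw":-1.32},{"tx":-0.1,"ty":-0.207,"tz":0,"yaw":-1.44},{"tx":-0.1,"ty":-0.207,"tz":0,"yaw":-1.57},{"tx":-0.1,"ty":-0.207,"tz":0,"yaw":-1.57},{"tx":-0.1,"ty":-0.207,"tz":0,"yaw":-1.57},{"tx":-0.1,"ty":-0.207,"tz":0,"yaw":-1.57}]'
python3 - <<'E'
from h import *
s=bot.sense();im=imaging.capture('wrist');cv2.imwrite('pics/w6.png',im)
np.save('w6.npy',np.r_[s['ee_pos'],s['tcp_rot']]);print(s['clock'],s['ee_pos'],s['tcp_rot'],s['qpos'].round(2))
c=cam('wrist',s)
for n,l in dict(grip=(0,-226,162.5),hend=(0,-242,183),hinge=(0,-170,92),seatTop=(0,0,74.6)).items():
    print(n,proj(c,(586+.05*l[1],-74.1+l[1],l[2])).round(0))
E
```

```text
[-0.08  0.5   0.16  2.06 -0.13  0.6   1.68]
clock: 14.1
ee_pos: [489.5, -69.1, 267.1]
tcp_rot: [0.026, 1.0, 0.0, 0.002]
force: [-0.3, 0.4, -0.5]
grip_width: 0.1
clock: 15.43
ee_pos: [580.2, -260.8, 239.0]
tcp_rot: [-0.665, 0.747, -0.011, -0.018]
force: [0.6, -1.1, -0.6]
grip_width: 0.0
15.4333 [ 580.20517282 -260.76480903  239.00775017] [-0.6649932   0.74656677 -0.01050049 -0.017659  ] [ 1.01  0.78 -1.26  1.49  0.78  1.43  2.74]
grip [256. 156.]
hend [255. 134.]
hinge [259. 204.]
seatTop [268. 337.]
```

View pics/w6.png

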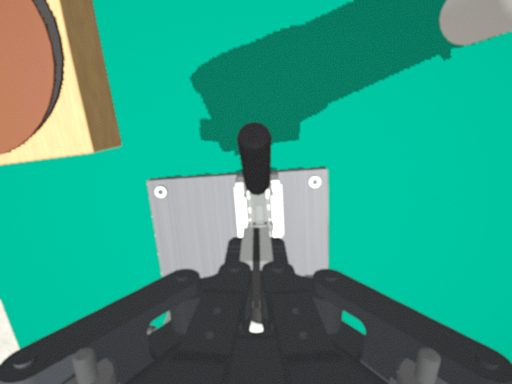

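The view shows the black grip at (256,125)–(257,190), matching the predicted (256,156). Joints 3 and 7 reached their limits before the turn finished, so I lift and turn the other way.

```bash
python3 -m handwheel '[{"tx":0.005,"ty":0,"tz":-0.01,"yaw":0.06},{"tx":0.01,"ty":0,"tz":-0.03,"yaw":0.18},{"tx":0.015,"ty":0,"tz":-0.05,"yaw":0.3},{"tx":0.02,"ty":0,"tz":-0.06,"yaw":0.42},{"tx":0.02,"ty":0,"tz":-0.06,"yaw":0.54},{"tx":0.02,"ty":0,"tz":-0.06,"yaw":0.66},{"tx":0.02,"ty":0,"tz":-0.06,"yaw":0.78},{"tx":0.02,"ty":0,"tz":-0.06,"yaw":0.9},{"tx":0.02,"ty":0,"tz":-0.06,"yaw":1.02},{"tx":0.02,"ty":0,"tz":-0.06,"yaw":1.14},{"tx":0.02,"ty":0,"tz":-0.06,"yaw":1.26},{"tx":0.02,"ty":0,"tz":-0.06,"yaw":1.38},{"tx":0.02,"ty":0,"tz":-0.06,"yaw":1.5},{"tx":0.02,"ty":0,"tz":-0.06,"yaw":1.5},{"tx":0.02,"ty":0,"tz":-0.06,"yaw":1.5}]'; python3 -c "
from rig import bot;print(bot.sense()['qpos'].round(2))"
```

```text
clock: 16.73
ee_pos: [581.9, -267.9, 306.7]
tcp_rot: [0.015, 1.0, -0.018, -0.001]
force: [0.7, -0.1, -0.3]
grip_width: -0.1
[ 0.9   0.58 -0.96  1.4   0.51  1.41  1.48]
```

```bash
python3 -m handwheel '[{"tx":0.003,"ty":-0.006,"tz":0,"yaw":0.12},{"tx":0.006,"ty":-0.011,"tz":0,"yaw":0.24},{"tx":0.006,"ty":-0.011,"tz":0,"yaw":0.36},{"tx":0.006,"ty":-0.011,"tz":0,"yaw":0.48},{"tx":0.006,"ty":-0.011,"tz":0,"yaw":0.6},{"tx":0.006,"ty":-0.011,"tz":0,"yaw":0.72},{"tx":0.006,"ty":-0.011,"tz":0,"yaw":0.84},{"tx":0.006,"ty":-0.011,"tz":0,"yaw":0.96},{"tx":0.006,"ty":-0.011,"tz":0,"yaw":1.08},{"tx":0.006,"ty":-0.011,"tz":0,"yaw":1.2},{"tx":0.006,"ty":-0.011,"tz":0,"yaw":1.32},{"tx":0.006,"ty":-0.011,"tz":0.015,"yaw":1.44},{"tx":0.006,"ty":-0.011,"tz":0.04,"yaw":1.56},{"tx":0.006,"ty":-0.011,"tz":0.06,"yaw":1.59},{"tx":0.006,"ty":-0.011,"tz":0.06,"yaw":1.59},{"tx":0.006,"ty":-0.011,"tz":0.06,"yaw":1.59}]'; python3 -c "
from rig import bot;s=bot.sense();print(s['qpos'].round(2),s['ee_pos'],s['tcp_rot'])"
```

```text
clock: 18.07
ee_pos: [574.8, -281.3, 246.5]
tcp_rot: [0.724, 0.69, -0.014, 0.011]
force: [0.2, -0.7, 0.5]
grip_width: 0.0
[ 0.73  0.52 -0.59  1.5   0.34  1.21  0.04] [ 574.80523273 -281.29152611  246.5176228 ] [ 0.72398231  0.68959079 -0.01377708  0.01115113]
```

```bash
python3 -m handwheel '[{"tx":0,"ty":0,"tz":0.015,"yaw":0},{"tx":0,"ty":0,"tz":0.03,"yaw":0},{"tx":0,"ty":0,"tz":0.04,"yaw":0},{"tx":0,"ty":0,"tz":0.047,"yaw":0},{"tx":0,"ty":0,"tz":0.047,"yaw":0},{"tx":0,"ty":0,"tz":0.047,"yaw":0}]'
```

```text
clock: 18.57
ee_pos: [575.4, -283.6, 201.0]
tcp_rot: [0.725, 0.688, -0.013, 0.013]
force: [0.8, -0.4, 0.2]
grip_width: -0.1
```

```bash
python3 -m handwheel '[{"tx":-0.0015,"ty":0,"tz":0.004,"yaw":0},{"tx":-0.0028,"ty":0,"tz":0.0088,"yaw":0},{"tx":-0.007,"ty":0,"tz":0.012,"yaw":0},{"tx":-0.011,"ty":0,"tz":0.015,"yaw":0},{"tx":-0.0145,"ty":0,"tz":0.018,"yaw":0},{"tx":-0.018,"ty":0,"tz":0.0215,"yaw":0},{"tx":-0.0215,"ty":0,"tz":0.025,"yaw":0},{"tx":-0.0248,"ty":0,"tz":0.0285,"yaw":0},{"tx":-0.0248,"ty":0,"tz":0.0285,"yaw":0}]'
python3 - <<'E'
from h import *
im=imaging.capture('wrist');cv2.imwrite('pics/w7.png',im)
E
```

```text
clock: 19.32
ee_pos: [573.0, -310.7, 171.7]
tcp_rot: [0.726, 0.687, -0.014, 0.012]
force: [-0.3, 0.1, -1.5]
grip_width: 0.4
```

View pics/w7.png

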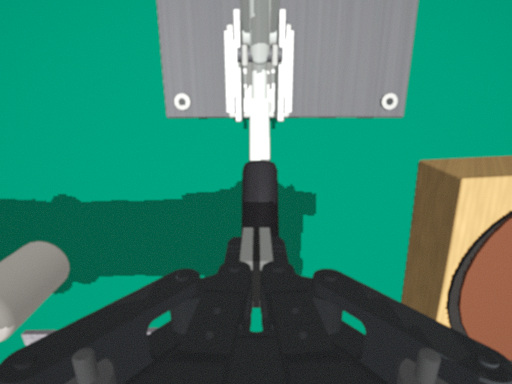

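The shut fingertips sit centred on the grip (260 against 256 px) and the handle has followed. I continue down the arc.

```bash
python3 -m handwheel '[{"tx":-0.004,"ty":0,"tz":0.006,"yaw":0},{"tx":-0.0084,"ty":0,"tz":0.0122,"yaw":0},{"tx":-0.012,"ty":0,"tz":0.019,"yaw":0},{"tx":-0.015,"ty":0,"tz":0.0255,"yaw":0},{"tx":-0.0173,"ty":0,"tz":0.0325,"yaw":0},{"tx":-0.0195,"ty":0,"tz":0.04,"yaw":0},{"tx":-0.0195,"ty":0,"tz":0.04,"yaw":0}]'; python3 -m handwheel '[{"tx":-0.001,"ty":0,"tz":0.005,"yaw":0},{"tx":-0.0015,"ty":0,"tz":0.010,"yaw":0},{"tx":-0.002,"ty":0,"tz":0.014,"yaw":0},{"tx":-0.002,"ty":0,"tz":0.016,"yaw":0},{"tx":-0.002,"ty":0,"tz":0.016,"yaw":0},{"tx":-0.002,"ty":0,"tz":0.016,"yaw":0}]'
```

```text
clock: 19.95
ee_pos: [571.0, -331.3, 131.2]
tcp_rot: [0.726, 0.687, -0.014, 0.011]
force: [-0.3, 0.5, 0.3]
grip_width: 0.4
clock: 20.45
ee_pos: [572.6, -332.8, 117.7]
tcp_rot: [0.726, 0.688, -0.013, 0.012]
force: [1.5, -0.3, 0.3]
grip_width: -0.2
```

```bash
python3 -m handwheel '[{"tx":0,"ty":0,"tz":0.002,"yaw":0},{"tx":0,"ty":0,"tz":0.004,"yaw":0},{"tx":0,"ty":0,"tz":0.004,"yaw":0}]';python3 - <<'E'
from h import *
im=imaging.capture('wrist');cv2.imwrite('pics/w8.png',im)
im=imaging.capture('side');cv2.imwrite('pics/s8.png',cv2.resize(im[220:350,240:370],(600,600),interpolation=cv2.INTER_CUBIC))
E
```

```text
clock: 20.7
ee_pos: [573.0, -332.9, 116.7]
tcp_rot: [0.726, 0.688, -0.013, 0.014]
force: [-7.2, 3.2, 24.0]
grip_width: 0.2
```

View pics/w8.png

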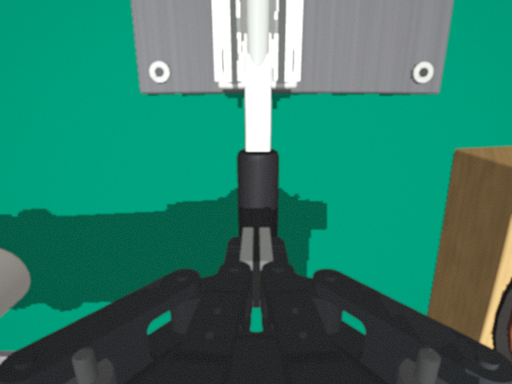

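The handle is level, and pressing further meets its end stop with 24 N. I lift off and check the bar from above.

```bash
python3 -m handwheel '[{"tx":0,"ty":0,"tz":-0.005,"yaw":0},{"tx":0,"ty":0,"tz":-0.02,"yaw":0},{"tx":0,"ty":0,"tz":-0.05,"yaw":0},{"tx":0,"ty":0,"tz":-0.09,"yaw":0},{"tx":0.02,"ty":0,"tz":-0.12,"yaw":0},{"tx":0.06,"ty":0.01,"tz":-0.14,"yaw":0},{"tx":0.1,"ty":0.015,"tz":-0.15,"yaw":0},{"tx":0.14,"ty":0.02,"tz":-0.15,"yaw":0},{"tx":0.18,"ty":0.02,"tz":-0.15,"yaw":0},{"tx":0.2,"ty":0.02,"tz":-0.15,"yaw":0},{"tx":0.21,"ty":0.02,"tz":-0.15,"yaw":0},{"tx":0.21,"ty":0.02,"tz":-0.15,"yaw":0},{"tx":0.21,"ty":0.02,"tz":-0.15,"yaw":0}]';python3 - <<'E'
from h import *
s=bot.sense();im=imaging.capture('wrist');cv2.imwrite('pics/w9.png',im)
print(s['ee_pos'])
np.save('w9.npy',np.r_[s['ee_pos'],s['tcp_rot']])
cv2.imwrite('pics/w9b.png',cv2.resize(im,(800,600),interpolation=cv2.INTER_CUBIC))
E
```

```text
clock: 21.88
ee_pos: [604.1, -120.1, 255.8]
tcp_rot: [0.726, 0.688, -0.014, 0.013]
force: [-0.1, -1.0, -0.2]
grip_width: -0.1
[ 604.07887609 -120.11334987  255.78685653]
```

View pics/w9b.png

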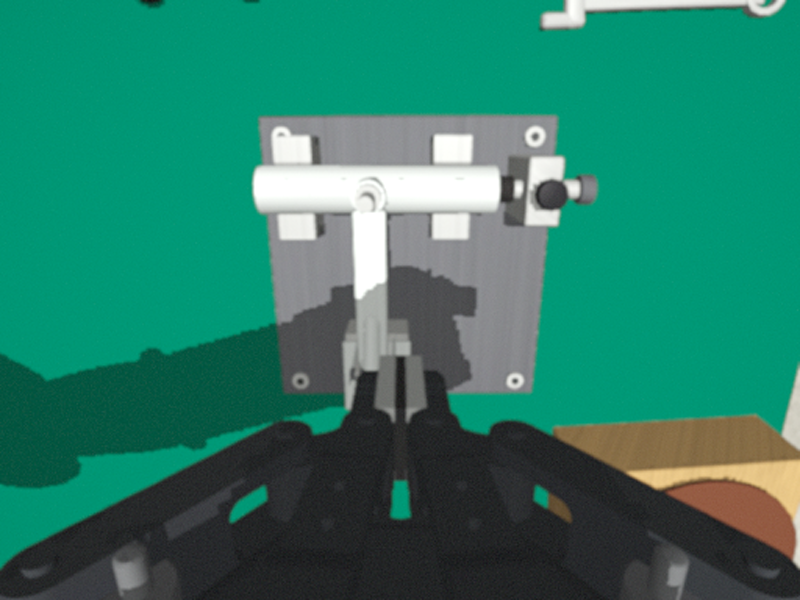

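The bar lies straight along both Vs. Its end at (500,188) abuts the black cap (500–515), and the spindle sits on it at (370,192) with the clamp arm level across. Handing in.

```bash
python3 -c "
from rig import bot;print(bot.hand_in(), bot.sense()['clock'])"
```

```text
the job is handed in; nothing more can be done
the job is handed in; nothing more can be done
```

I completed every step and handed the job in just after 22 s on the robot's clock (limit 69 s); it reports no verdict.

- **Setting down:** I gripped the long thick bar at mid-length, clear of the neighbouring bars. I lowered it into the Vs about 17 mm short of the stop until it bore on them with about 8–11 N, then let go. It came down on one flank first, with about 4–6 N sideways, so I eased it across before releasing.
- **Stop:** I pushed the bar's end with shut fingers. Sliding took about 2 N. I stopped at 10.3 N total, so roughly 8 N on the rubber cap, and backed off slowly.
- **Clamp:** I swung the handle down its arc until it met its end stop with 24 N at the fingertips.

**Last checks:** The final wrist picture shows the bar straight in both Vs, its end against the cap, and the spindle tip on top of it with the clamp arm level. The pucks and other bars were never touched, as far as I can tell.

**Not confirmed:**
- **Final forces:** I could not measure the force on the cap or under the spindle tip. From that camera angle, a gap of up to about 1.5 mm at the cap would be hidden.
- **Handle force:** The force read near zero during most of the handle's swing, less than the 3–10 N expected. Only the end-stop force and the pictures show it is fully down.

**What went wrong:**
- **Refused move:** My first move was refused, probably because its rows left out `tz`.
- **Joint limit:** A quarter turn before the clamp ran into joint limits, so I turned the other way.

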